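Load the ink chute

TASK

Load the standing ink bottle with the white body and orange label into the gravity chute beside the one already there, lying on its side with its spout pointing the same way (towards the yellow-striped wall). To turn it over, first lay it down on the blue-railed rest and let go of it there; then take it up again, lower it between the walls at the upper end of the lane without dropping it, and let it roll down against the other bottle. Leave the other things where they are.

Things in the scene. Friction and masses are not known exactly. Their poses are not given: they have to be found in the camera images.
- orange_mid (a point): Centre (48 mm from the foot) of the ink bottle to load: white cylinder 29 mm across from foot to 60 mm, black cap 21 mm across to 72 mm, slim white spout to 96 mm; orange label. 45 g, heavy point about 35 mm from the foot. Starts standing on the mat at either of two spots. Its z axis runs from foot to spout. It rolls away if laid on the bare mat.
- orange_spout (a point): Tip of that bottle's spout, 96 mm from its foot; axes as orange_mid.
- rest_axis (a point): Where the axis of a 29 mm bottle body lies when it rests on the blue rails of the bottle rest, half-way along them, 49 mm above the mat. y runs along the rails, x across them, z up. The bottle may lie on it either way round.
- rest: The bottle rest, fixed: a slim dark pedestal 22 mm wide, 80 mm long, with two round blue rails (6 mm thick, 18 mm apart, tops 37 mm above the mat) on a foot plate 70 x 90 x 5 mm. Origin under its centre, axes as rest_axis. It is narrower than the bottle, so fingers can pass down on both sides.
- lane_mid (a point): Middle of the floor of the chute lane, 40 mm above the mat. x runs up the slope along the floor, y across the lane to the yellow-striped wall, z square to the floor. The floor runs from x = -81 mm (front stop, 20 mm high) to x = +81 mm (back wall, 12 mm high) and is 112 mm wide between the side walls.
- chute: The gravity chute, fixed, aluminium; origin on the mat under lane_mid, z up. Its lane slopes 10 degrees down to its front end, nearer the robot. The two side walls are 4 mm thick and 37 mm high above the floor, the left one with a yellow stripe. Bottles lie across the lane, spouts to the striped wall, and roll down freely; one set in askew can jam.
- lane_entry (a point): Point on the lane floor 35 mm up the slope from lane_mid, at mid-width, 46 mm above the mat: a good place to set a bottle in. The upper end of the lane is all that lies above lane_mid (x > 0). Axes as lane_mid.
- amber_mid (a point): Centre of the black-bodied ink bottle with amber label and blue spout that already lies in the chute against the front stop: 29 mm in diameter, 86 mm long. Its z axis runs from foot to spout. Loose.
- amber_spout (a point): Tip of the amber-label bottle's spout; axes as amber_mid.
- black_mid (a point): Centre (51 mm up) of a bystander: standing black ink bottle, 33 mm in diameter, 102 mm tall, on the other of the two spots, at least 120 mm from the bottle to load. Loose.
- cup_mid (a point): Centre (35 mm up) of a bystander: white rinse cup, 65 mm wide, 70 mm tall, behind the work. Loose and light.
- orange: The bottle to load; origin at the centre of its foot, z axis from foot to spout.
- amber: The bottle already in the chute; origin at the centre of its foot, z axis from foot to spout.
Things that resemble listed ones, but are neither listed nor needed, are in the scene too. Of the things that look like the rest, the smallest one is meant.

How it is judged:
By the outcome, as a careful person would: the job done as asked, in the order asked, and still so for the second after the job is handed in, with the robot touching nothing.
It also fails if it takes over 58 s, if anything falls off the work surface, if the arm or the gripper's body presses on something with over 40 N, if the wrist force passes 120 N, or if a joint passes its speed limit or range.

ROBOT

A 7-joint arm with a two-finger parallel gripper is mounted at the origin on a cart in front of the work surface, level with it; the furniture and walls round the work are solid. World frame = base frame: x ahead of the robot, y to its left, z up, the work surface at z = 0. Lengths are in m, angles in rad, forces in N, time in s.
With the tool pointing down it reaches from about 0.35 to 0.9 m from the base axis. Payload 8.1 kg.
Tool frame: the origin (TCP) lies at the very end of the fingers, on their centre line; the grasp point (between the pads) lies 19 mm behind it (pinch_z is the distance from the TCP to the grasp point, in m); z points along the fingers, y is the line along which they close (so a half turn about z gives the same grasp; the last joint's range is limited). The gripper opens to 85 mm and grips with 20 to 120 N. Pads are 22 mm wide; open, the fingers measure 114 mm over their backs; the gripper's body (76 mm by 85 mm) begins 54 mm behind the grasp point. The pads swing forward as they close: fully open they stand 13 mm farther back than shut.
Start: joints at [-1.39, 0.434, 0.025, 1.573, -0.012, 1.134, -0.075], TCP at [0.175, 0.6, 0.231] pointing down, gripper open.
Joint ranges: [-2.62, 2.62], [-0.44, 2.09], [-1.27, 1.32], [0.08, 2.57], [-1.32, 4.46], [0.12, 2], [-2.74, 2.74]. Speed limits (rad/s): [2.22, 2.22, 3.01, 3.01, 3.14, 3.14, 3.14].

INTERFACE

Orientations are given as a 3x3 rotation matrix whose columns are the frame's x, y, z axes.
In Python, from bench import * gives the robot as it stands. Calls block until the motion is done:
- move_pose(position, orientation): joint-space move of the TCP to a pose.
- servo_line(position, frame=None, rate=0.15, force_limit=None): straight line of the TCP; frame=None keeps the orientation; rate is the mean speed in m/s. With force_limit (N) it stops when the force on the tool has changed by that much, and returns True; else False.
- move_joints(angles): joint-space move.
- set_gripper(opening): finger opening in m; the grip force is fixed at half the most; returns when the fingers have stopped.
- dwell(seconds).
- ik(position, orientation): joint angles nearest the present ones, or None.
- read_state(): the state.
- capture(name): name is "side" or "top"; returns a dict with "img" (480x640x3 uint8, red, green, blue), "fov_y" (degrees; the focal length in pixels is half the picture's height over the tangent of half this angle, whatever the lens; pixels are square), "cx", "cy" (the principal point, pixels), "distortion" ([k1, k2, p1, p2, k3] as OpenCV has them; the pictures are not rectified), "world_from_camera" (4x4, takes a point from camera to world coordinates). Camera axes: x right, y up, looking along -z (the intrinsics and any distortion apply to the point x, -y, -z); pixel columns grow to the right and rows downward; lengths in m; the calibration is good to about 2 mm. A picture is of the moment at which its call begins. There is no depth.
A pose or a line that the arm cannot do raises MotionError and nothing moves.
- hand_in(): hands the job in; it is judged then, once.
The state is a dict: "t": time; "joints": joint angles; "qvel": joint speeds; "tau": joint torques, N m; "tcp_pos": TCP position; "tool_rot": TCP orientation; "force": force on the tool from outside, world axes, zero at the start; "torque": the same for the moment, N m; "width": finger opening in m; "grasp_force": force on a finger pad.
Only numpy, scipy, OpenCV 4.12 (cv2) and the standard library are available. Lean on these libraries where they do the work, as an engineer would, in place of code of your own. Each camera call takes 0.05 s, during which the arm holds its last target. There are 200 camera calls.

## Working session

There is one attempt and no reset: what is moved stays moved. The work goes in short steps, each a Python script; the robot and the scene stay as the last script left them, time stands still between calls to the robot, and variables do not carry over. Pictures are saved under pics/ and viewed, at most 10 in all, crops included, and the job is handed in when it is done.

```bash
ls; mkdir -p pics; python3 - <<'E'
from bench import *
import cv2,json
for n in("top","side"):
    c=capture(n); cv2.imwrite(f"pics/{n}0.png",c["img"][:,:,::-1]); print(n,c["fov_y"],c["cx"],c["cy"],c["distortion"],c["world_from_camera"])
s=read_state(); print(s["t"],s["tcp_pos"],s["tool_rot"],s["width"])
E
```

```text
pics
top 55.630572123490566 323.40543291048436 240.97650379712223 [-0.09039495  0.          0.          0.          0.        ] [[-0.0235122   0.99677293 -0.07675218  0.46493079]
 [-0.99966276 -0.02259472  0.01280048 -0.00898422]
 [ 0.01102498  0.07702726  0.99696803  1.05902477]
 [ 0.          0.          0.          1.        ]]
side 45.54899327663079 321.5013041256424 239.30291691606845 [-0.02880294  0.          0.          0.          0.        ] [[-0.96961899  0.09702135 -0.22455704  0.24115427]
 [-0.24441667 -0.3468186   0.90552601  1.17972605]
 [ 0.0099748   0.9329007   0.35999554  0.55980333]
 [ 0.          0.          0.          1.        ]]
0.1 [0.17492085 0.59954878 0.23059516] [[-9.59990166e-01  2.80033590e-01 -2.62183486e-04]
 [ 2.80033676e-01  9.59989144e-01 -1.40804756e-03]
 [-1.42607312e-04 -1.42513201e-03 -9.99998974e-01]] 0.08543673931324312
```

View pics/top0.png

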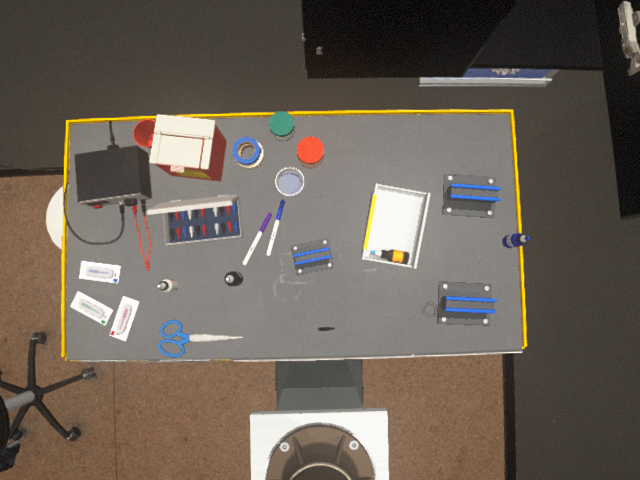

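View pics/side0.png

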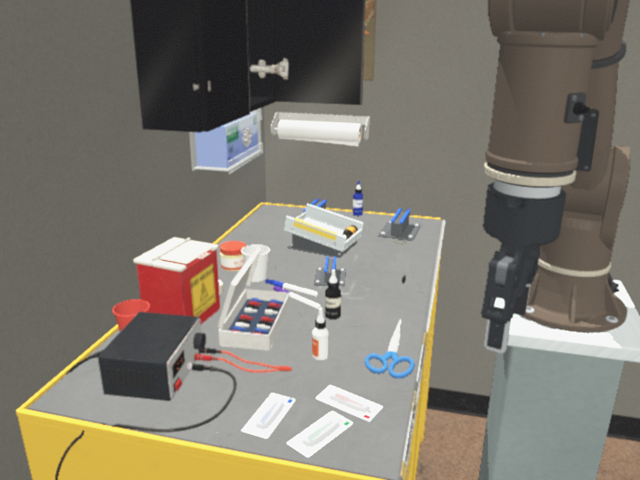

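```bash
cat > h.py <<'E'
from bench import *
import numpy as np, cv2
def K(c):
    f=240/np.tan(np.radians(c["fov_y"])/2); return np.array([[f,0,c["cx"]],[0,f,c["cy"]],[0,0,1]])
def ray(c,uv):
    p=cv2.undistortPoints(np.array([[uv]],float),K(c),np.array(c["distortion"]))[0,0]
    T=np.array(c["world_from_camera"]); d=T[:3,:3]@[p[0],-p[1],-1]; return T[:3,3],d/np.linalg.norm(d)
def onz(c,uv,z):
    o,d=ray(c,uv); return o+d*(z-o[2])/d[2]
def proj(c,P):
    T=np.array(c["world_from_camera"]); q=T[:3,:3].T@(np.array(P)-T[:3,3])
    return cv2.projectPoints(np.array([[q[0],-q[1],-q[2]]]),np.zeros(3),np.zeros(3),K(c),np.array(c["distortion"]))[0][0,0]
def tri(c1,u1,c2,u2):
    o1,d1=ray(c1,u1);o2,d2=ray(c2,u2)
    t=np.linalg.lstsq(np.c_[d1,-d2],o2-o1,rcond=None)[0]; a,b=o1+t[0]*d1,o2+t[1]*d2
    return (a+b)/2,np.linalg.norm(a-b)
def blobs(img,lo,hi,roi,amin=4):
    x0,y0,x1,y1=roi; hsv=cv2.cvtColor(img,cv2.COLOR_RGB2HSV)[y0:y1,x0:x1]
    m=cv2.inRange(hsv,np.array(lo),np.array(hi)); n,l,s,ce=cv2.connectedComponentsWithStats(m)
    out=[]
    for i in range(1,n):
        if s[i,4]>=amin:
            pts=np.argwhere(l==i)[:,::-1]+[x0,y0]; out.append((s[i,4],ce[i]+[x0,y0],cv2.minAreaRect(pts.astype(np.float32)),pts))
    return sorted(out,key=lambda b:-b[0])
E
cat > m0.py <<'E'
from h import *
t=capture("top"); s=capture("side"); np.set_printoptions(precision=4,suppress=True)
def show(n,c,roi,k):
    x0,y0,x1,y1=roi; return cv2.resize(c["img"][y0:y1,x0:x1,::-1],None,fx=k,fy=k,interpolation=cv2.INTER_CUBIC)
a=show(0,t,(350,175,440,275),6); b=show(0,s,(300,315,340,365),6); e=show(0,t,(150,270,190,300),6)
can=np.zeros((600,800,3),np.uint8); can[:600,:540]=a; can[:300,550:790]=b; can[310:490,550:790]=e
cv2.imwrite("pics/crop1.png",can)
for b in blobs(t["img"],(100,120,80),(130,255,255),(285,235,340,280)): 
    print("rail",b[0],b[1],b[2],onz(t,b[1],.036))
for b in blobs(t["img"],(20,120,120),(35,255,255),(355,180,400,275)): print("yel",b[0],b[1],b[2])
for b in blobs(t["img"],(5,120,80),(35,255,255),(370,240,420,275)): print("amb",b[0],b[1],b[2])
for b in blobs(s["img"],(0,120,100),(20,255,255),(300,310,345,370)): print("or",b[0],b[1],b[2])
E
python3 m0.py
```

```text
rail 109 [312.5046 259.5963] ((312.5219421386719, 259.6024475097656), (2.9334073066711426, 36.108848571777344), 77.90524291992188) [0.5023 0.0034 0.036 ]
rail 98 [310.9286 251.6735] ((311.4167785644531, 251.60067749023438), (2.7329869270324707, 35.89595031738281), 78.2317123413086) [0.5202 0.0065 0.036 ]
yel 197 [369.2538 221.7868] ((369.3229064941406, 221.55795288085938), (3.608994722366333, 54.28634262084961), 10.17551040649414)
yel 50 [396.46 255.32] ((396.5, 255.0), (8.0, 5.0), 90.0)
amb 127 [397.5512 256.063 ] ((397.66217041015625, 256.02703857421875), (11.179131507873535, 11.343530654907227), 9.462322235107422)
or 76 [314.8158 347.6711] ((314.5, 347.0), (16.0, 5.0), 90.0)
```

View pics/crop1.png

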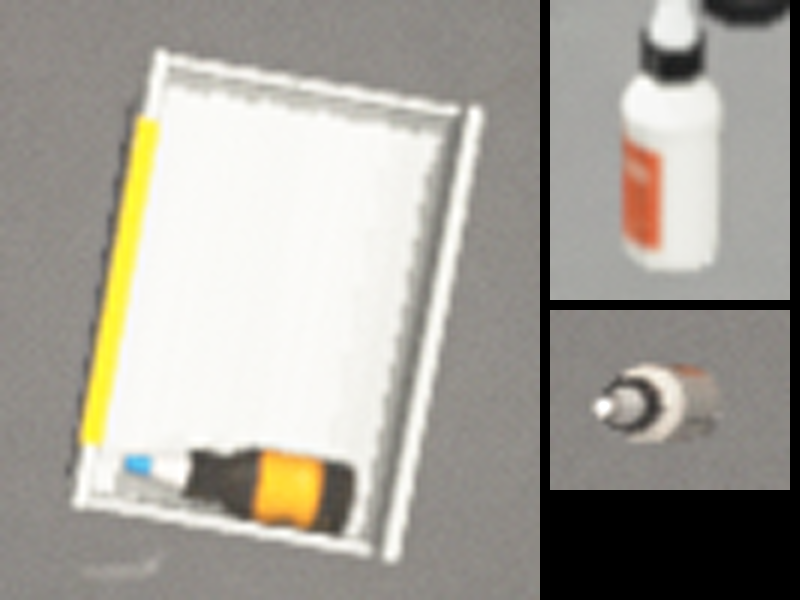

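```bash
cat > m1.py <<'E'
from h import *
np.set_printoptions(precision=4,suppress=True)
t=capture("top"); s=capture("side")
print("tip",onz(t,(158.8,286.3),.096),"cap",onz(t,(163.3,285.8),.072), "shoulder", onz(t,(168,285.6),.058))
print("side foot", onz(s,(320,357.5),0.0),"side cap", tri(t,(163.3,285.8),s,(300+122/6,315+35/6)))
C=[onz(t,(376.7,184),.0905),onz(t,(363.2,259),.062),onz(t,(429.2,193.5),.0905),onz(t,(415.3,268),.062)]
print(C, np.linalg.norm(C[0]-C[1]),np.linalg.norm(C[2]-C[3]),np.linalg.norm(C[0]-C[2]),np.linalg.norm(C[1]-C[3]))
m=np.mean(C,0); u=(C[0]-C[1]+C[2]-C[3])[:2]; v=(C[0]-C[2]+C[1]-C[3])[:2]
print("wallmid",m,"dir",np.degrees(np.arctan2(u[1],u[0])),np.degrees(np.arctan2(-v[0],v[1])))
r=[]
for b in blobs(t["img"],(100,120,80),(130,255,255),(285,235,340,280)):
    q=b[3].astype(float); l,_=np.polyfit(q[:,0],q[:,1],1),0
    e=[onz(t,(x,np.polyval(l,x)),.036) for x in (q[:,0].min()-.5,q[:,0].max()+.5)]; r.append(e)
    d=e[0]-e[1]; print("rail ends",e,np.linalg.norm(d),np.degrees(np.arctan2(-d[0],d[1])))
print("rest c",np.mean(np.array(r).reshape(-1,3),0))
print("black tip", onz(t,(230,279),.102))
E
python3 m1.py
```

```text
tip [0.4504 0.3309 0.096 ] cap [0.4509 0.3293 0.072 ] shoulder [0.451  0.3235 0.058 ]
side foot [0.4507 0.3366 0.    ] side cap (array([0.4516, 0.3301, 0.0701]), np.float64(0.0014734188487948252))
[array([ 0.6606, -0.1397,  0.0905]), array([ 0.5   , -0.1082,  0.062 ]), array([ 0.6377, -0.2535,  0.0905]), array([ 0.4774, -0.2227,  0.062 ])] 0.16606497579728163 0.16564169162192482 0.11613178565789838 0.11670210993696287
wallmid [ 0.5689 -0.181   0.0763] dir -10.99543905530099 -11.270010252637167
rail ends [array([0.4947, 0.044 , 0.036 ]), array([ 0.5098, -0.0373,  0.036 ])] 0.08268139132121873 10.499746410325328
rail ends [array([0.5129, 0.0459, 0.036 ]), array([ 0.5279, -0.0355,  0.036 ])] 0.08276758521453544 10.458306248197312
rest c [0.5113 0.0043 0.036 ]
black tip [0.4629 0.1768 0.102 ]
```

```bash
cat > plan.py <<'E'
from h import *
Z=np.array([0,0,1.]); az=lambda d:np.array([np.cos(np.radians(d)),np.sin(np.radians(d)),0])
def rot(ax,deg): return cv2.Rodrigues(np.array(ax)*np.radians(deg))[0]
ORG=np.array([.451,.330,0]); REST=np.array([.5113,.0045,.049]); RY=100.5; CY=-11.1
LM=np.array([.5752,-.1822,.040]); LX=az(CY)*np.cos(np.radians(10))+Z*np.sin(np.radians(10)); LY=az(CY+90); LZ=np.cross(LX,LY)
H=.036   # grasp height above the foot
def Rzy(z,y): return np.c_[np.cross(y,z),y,z]
def Rgrasp(al,th,sg): return Rzy(az(al)*np.cos(np.radians(th))-Z*np.sin(np.radians(th)), sg*az(al+90))
def Rlay(R,al,s): return rot(Z,s-al)@rot(np.cross(Z,az(al)),90)@R
def tcp(g,R,d=.019): return g+R[:,2]*d
E
python3 - <<'E'
from plan import *
np.set_printoptions(precision=2,suppress=True)
for al in (-20,0,15,30,45,60):
  for th in (15,25,35):
    for sg in(1,-1):
      R=Rgrasp(al,th,sg); g=ORG+Z*H
      q=[ik(tcp(g,R),R),ik(tcp(g,R)-R[:,2]*.08,R),ik(tcp(g,R)+Z*.12,R)]
      L=[s for s in(RY,RY-180) if all(ik(tcp(REST+Z*h,Rlay(R,al,s)),Rlay(R,al,s)) is not None for h in(0,.08))]
      if all(x is not None for x in q) or L: print(al,th,sg,[x is not None for x in q],L,q[0])
for sg in (1,-1):
    R=Rzy(-Z,sg*az(RY-90)); print("re",sg,ik(tcp(REST,R,.012),R),ik(tcp(REST+Z*.15,R,.012),R))
    R=Rzy(-LZ,sg*LX); g=LM+LX*.033+LZ*.0145-LY*.012; print("ch",sg,ik(tcp(g,R,.012),R),ik(tcp(g+Z*.12,R,.012),R))
E
```

```text
-20 15 1 [True, True, True] [100.5, -79.5] [-1.81  1.18  0.56  2.18  1.24  0.78 -1.54]
-20 15 -1 [True, True, True] [100.5, -79.5] [-1.19  1.06 -0.25  2.13  1.48  1.52  1.52]
-20 25 1 [True, True, True] [100.5, -79.5] [-1.77  1.05  0.58  2.22  1.28  0.65 -1.46]
-20 25 -1 [True, True, True] [100.5, -79.5] [-1.14  0.93 -0.26  2.16  1.48  1.35  1.62]
-20 35 1 [True, True, True] [100.5, -79.5] [-1.71  0.92  0.6   2.23  1.27  0.52 -1.32]
-20 35 -1 [True, True, True] [100.5, -79.5] [-1.07  0.82 -0.28  2.18  1.47  1.17  1.74]
0 15 1 [True, True, True] [100.5, -79.5] [-1.75  1.21  0.45  2.43  1.91  0.97 -2.14]
0 15 -1 [True, True, True] [100.5, -79.5] [-1.25  1.1  -0.16  2.39  1.84  1.53  1.27]
0 25 1 [True, True, True] [100.5, -79.5] [-1.67  1.04  0.45  2.46  2.04  0.86 -2.06]
0 25 -1 [True, True, True] [100.5, -79.5] [-1.05  0.96 -0.34  2.41  1.89  1.46  1.46]
0 35 1 [True, True, True] [100.5, -79.5] [-1.58  0.87  0.44  2.45  2.12  0.7  -1.92]
0 35 -1 [True, True, True] [100.5, -79.5] [-0.84  0.86 -0.53  2.39  1.89  1.34  1.68]
15 15 1 [True, False, False] [100.5, -79.5] [-1.14  1.2  -0.16
[... 1198 characters left out ...]
se] [100.5, -79.5] [ 0.46  1.38 -1.09  2.5   3.2   0.9  -0.23]
60 25 -1 [True, False, False] [100.5, -79.5] [ 0.34  1.23 -0.9   2.51  3.38  0.96  2.62]
60 35 1 [True, False, True] [100.5, -79.5] [ 0.37  1.15 -1.08  2.48  2.96  0.8  -0.32]
60 35 -1 [True, False, True] [100.5, -79.5] [ 0.25  1.03 -0.9   2.48  3.17  0.81  2.53]
re 1 [-0.45  0.54  0.46  2.07 -0.41  0.61  0.48] [-0.64  0.34  0.69  1.95 -0.26  0.95  0.36]
ch 1 [-0.24  0.67  0.71  1.93 -0.79  0.64  0.77] [-0.33  0.52  0.84  1.83 -0.57  0.84  0.57]
re -1 [-0.84  0.82  1.14  2.1  -1.    0.92 -2.07] [-0.93  0.49  1.17  1.96 -0.53  1.04 -2.48]
ch -1 [-0.45  0.89  1.14  1.94 -1.16  0.92 -2.07] [-0.49  0.66  1.15  1.84 -0.82  0.98 -2.34]
```

```bash
cat > s1.py <<'E'
from plan import *
np.set_printoptions(precision=4,suppress=True)
al,th,sg=-20,25,-1
R=Rgrasp(al,th,sg); P=tcp(ORG+Z*H,R)
move_pose(P-R[:,2]*.09+Z*.06,R)
servo_line(P-R[:,2]*.08,rate=.2)
print(servo_line(P,rate=.12,force_limit=8))
set_gripper(0)
s=read_state(); print(s["t"],s["width"],s["grasp_force"],s["tcp_pos"]-P,s["joints"])
servo_line(P+Z*.12,rate=.2)
s=read_state(); print(s["t"],s["width"],s["grasp_force"],s["joints"])
L=Rlay(R,al,RY-180); L2=Rlay(R,al,RY)
for X in(L,L2): print(ik(tcp(REST+Z*.08,X),X))
a,b=capture("top"),capture("side")
cv2.imwrite("pics/s1.png",np.hstack([b["img"][100:460,180:580,::-1],a["img"][100:460,60:460,::-1]]))
E
python3 s1.py
```

```text
False
3.7667 0.027150038861497666 58.80756676197052 [-0.      0.0002  0.0002] [-1.1005  0.9429 -0.3197  2.1601  1.4945  1.3957  1.6167]
4.5167 0.02749547950881838 58.908464312553406 [-1.0737  0.6881 -0.3593  2.1763  1.3869  1.4052  1.8517]
[-0.558   0.7933  1.1489  1.9658 -1.035   1.4139 -1.8791]
[-1.1567  0.7224  1.1544  2.0845 -0.3298  0.714   0.3058]
```

View pics/s1.png

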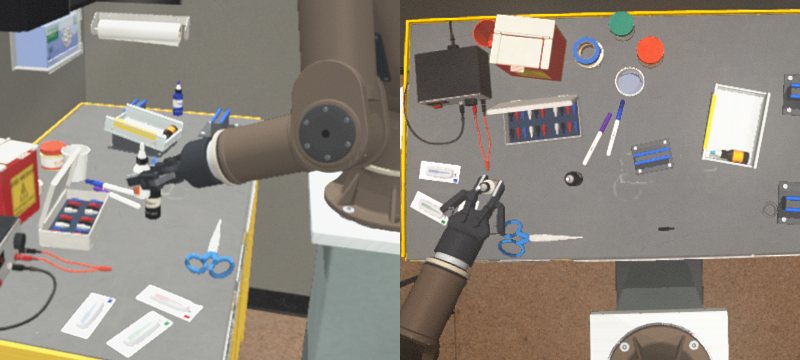

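```bash
cat > s2.py <<'E'
from plan import *
np.set_printoptions(precision=4,suppress=True)
al,th,sg=-20,25,-1
R=Rgrasp(al,th,sg); P=tcp(ORG+Z*H,R); L=Rlay(R,al,RY)
servo_line(P+Z*.24,rate=.3)
T=tcp(REST+L[:,2]*0,L)
D=rot(Z,RY-al-60)@R   # unused waypoint check
print(ik(T+Z*.2,L), ik(T,L))
move_pose(T+Z*.2,L)
servo_line(T+Z*.03,rate=.2)
s=read_state(); print(s["t"],s["width"],s["joints"],s["force"])
a,b=capture("top"),capture("side")
k=lambda c,x,y:cv2.resize(c["img"][y:y+120,x:x+133,::-1],(400,360),interpolation=cv2.INTER_CUBIC)
cv2.imwrite("pics/s2.png",np.hstack([k(b,265,210),k(a,250,190)]))
E
python3 s2.py
```

```text
[-1.2332  0.4675  1.1743  1.9595  0.0077  0.9548  0.0704] [-1.0387  0.7971  0.9541  2.1283 -0.37    0.5425  0.2568]
7.9583 0.027431494497380807 [-1.0252  0.7021  0.9147  2.111  -0.1839  0.587   0.1009] [-0.2113  0.0102 -0.8996]
```

View pics/s2.png

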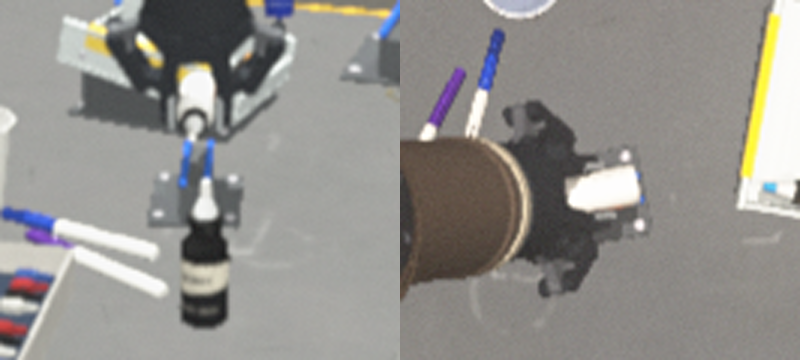

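```bash
cat > s3.py <<'E'
from plan import *
np.set_printoptions(precision=4,suppress=True)
al,th,sg=-20,25,-1
R=Rgrasp(al,th,sg); L=Rlay(R,al,RY); T=tcp(REST,L)
print(servo_line(T+Z*.004,rate=.1,force_limit=5))
print(servo_line(T-Z*.004,rate=.02,force_limit=4))
s=read_state(); print(s["t"],s["tcp_pos"]-T,s["force"])
set_gripper(.06)
dwell(.3)
servo_line(T+Z*.12,rate=.2)
s=read_state(); print(s["t"],s["joints"])
for sg in(1,-1):
    X=Rzy(-Z,sg*az(RY-90)); print(ik(tcp(REST,X,.012)+Z*.1,X))
a,b=capture("top"),capture("side")
k=lambda c,x,y:cv2.resize(c["img"][y:y+120,x:x+133,::-1],(400,360),interpolation=cv2.INTER_CUBIC)
cv2.imwrite("pics/s3.png",np.hstack([k(b,265,210),k(a,250,190)]))
E
python3 s3.py
```

```text
False
True
8.7833 [0.0005 0.0001 0.0002] [-2.9008  2.5524 11.4956]
10.25 [-1.1349  0.574   1.0605  2.048  -0.0826  0.7767  0.0874]
[-0.6729  0.429   0.7574  2.0056 -0.3889  0.8537  0.4836]
[-0.8954  0.5936  1.1588  2.0191 -0.6678  0.9751 -2.3515]
```

View pics/s3.png

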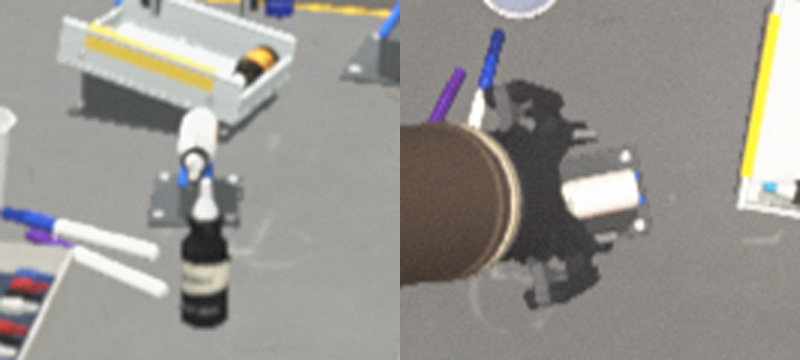

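```bash
cat > s4.py <<'E'
from plan import *
np.set_printoptions(precision=4,suppress=True)
t=capture("top")
print("foot",onz(t,(329.3,253.3),.052),REST-az(RY)*.036)
a=onz(t,(397.55,256.06),.052); d=a-LM; print("amber lane x,y",d@LX,d@LY)
X=Rzy(-Z,az(RY-90)); T=tcp(REST,X,.012)
move_pose(T+Z*.1,X)
print(servo_line(T,rate=.15,force_limit=8))
set_gripper(0)
s=read_state(); print(s["t"],s["width"],s["grasp_force"],s["tcp_pos"]-T)
servo_line(T+Z*.13,rate=.2)
s=read_state(); print(s["t"],s["width"],s["grasp_force"])
C=Rzy(-LZ,LX); g=LM+LX*.033+LZ*.0145-LY*.012; G=tcp(g,C,.012)
print(ik(G+Z*.13,C),ik(G,C))
move_pose(G+Z*.13,C)
servo_line(G+LZ*.05,rate=.2)
s=read_state(); print(s["t"],s["width"],s["joints"])
a,b=capture("top"),capture("side")
k=lambda c,x,y:cv2.resize(c["img"][y:y+120,x:x+133,::-1],(400,360),interpolation=cv2.INTER_CUBIC)
cv2.imwrite("pics/s4.png",np.hstack([k(b,265,170),k(a,330,160)]))
E
python3 s4.py
```

```text
foot [ 0.5148 -0.0343  0.052 ] [ 0.5179 -0.0309  0.049 ]
amber lane x,y -0.06495812233102098 -0.017241033743487944
False
12.275 0.02701769736166196 58.51350545883179 [-0.0003  0.      0.0008]
13.075 0.027166769562944153 59.045737981796265
[-0.3332  0.5053  0.835   1.8216 -0.5449  0.8581  0.5494] [-0.205   0.6556  0.6564  1.9268 -0.7429  0.6152  0.7212]
14.525 0.027292175460193538 [-0.262   0.5821  0.7308  1.9162 -0.6584  0.6951  0.6534]
```

View pics/s4.png

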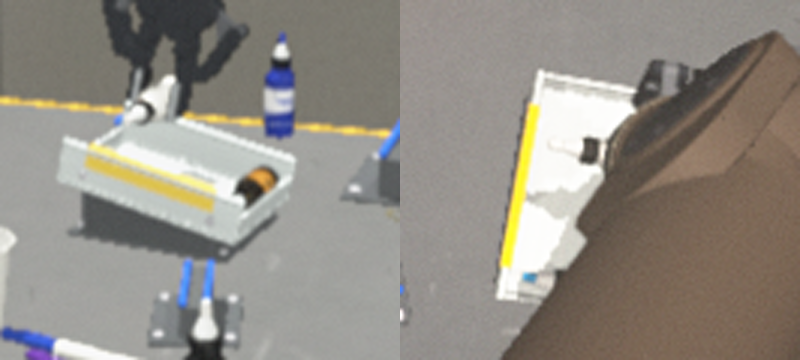

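```bash
cat > s5.py <<'E'
from plan import *
np.set_printoptions(precision=4,suppress=True)
C=Rzy(-LZ,LX); g=LM+LX*.033+LZ*.0145-LY*.012; G=tcp(g,C,.012)
t=capture("top"); tip=onz(t,(380,207.7),(g+LZ*.05)[2]); y=(tip-LM)@LY; print("tip lane y",y,(tip-LM)@LX)
dy=np.clip(.048-y,-.004,.004); G=G+LY*dy; print(dy)
servo_line(G+LZ*.05,rate=.1)
print(servo_line(G+LZ*.006,rate=.08,force_limit=6))
print(servo_line(G-LZ*.004,rate=.02,force_limit=4))
s=read_state(); d=s["tcp_pos"]-G; print(s["t"],d@LX,d@LY,d@LZ,s["force"],s["width"])
b=capture("side")
cv2.imwrite("pics/s5.png",cv2.resize(b["img"][170:290,265:398,::-1],(665,600),interpolation=cv2.INTER_CUBIC))
E
python3 s5.py
```

```text
tip lane y 0.04495498082547705 0.03409323754732191
0.0030450191745229477
False
True
15.9917 0.0005065867373464697 2.2447276450085866e-05 0.0008848610270118116 [-0.9889  0.7233  5.7644] 0.02703903483227005
```

View pics/s5.png

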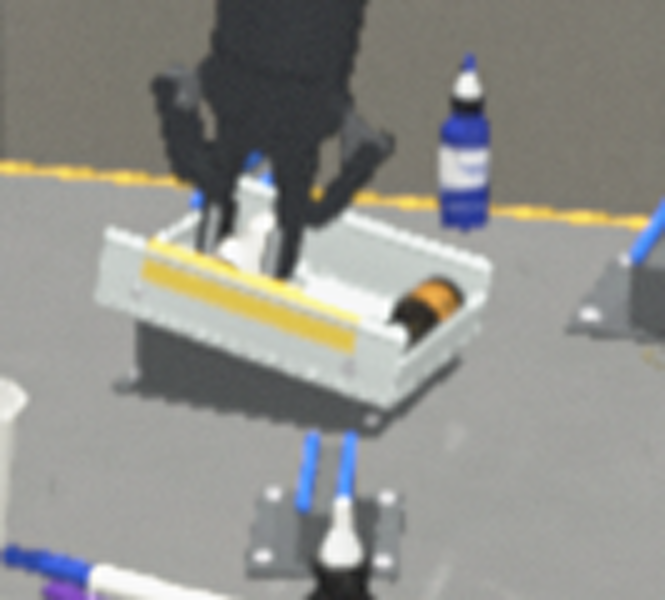

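```bash
cat > s6.py <<'E'
from plan import *
np.set_printoptions(precision=4,suppress=True)
p=np.array(read_state()["tcp_pos"])
set_gripper(.042); dwell(.3)
servo_line(p+LZ*.06,rate=.08)
servo_line(p+LZ*.06+Z*.15,rate=.25)
q=list(read_state()["joints"]); q[0]-=.9; move_joints(q)   # swing clear of the top view
dwell(.5)
s=read_state(); print(s["t"],s["tcp_pos"])
a,b=capture("top"),capture("side")
k=lambda c,x,y:cv2.resize(c["img"][y:y+120,x:x+133,::-1],(400,360),interpolation=cv2.INTER_CUBIC)
cv2.imwrite("pics/s6.png",np.hstack([k(b,265,170),k(a,330,160)]))
E
python3 s6.py
```

```text
20.75 [0.522  0.3446 0.2568]
```

View pics/s6.png

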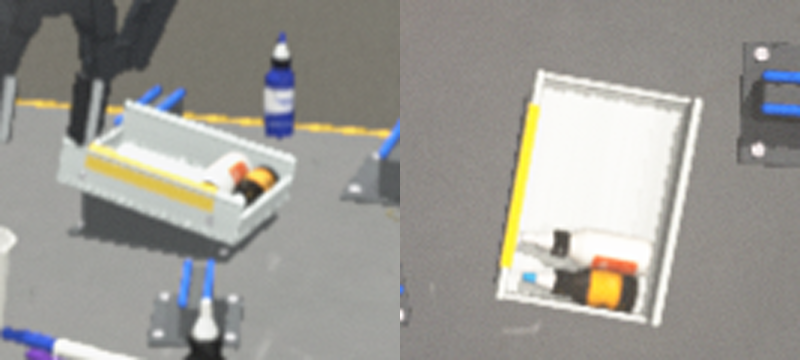

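```bash
python3 -c "
from bench import *
print(hand_in())"
```

```text
the job is handed in; nothing more can be done
None
```

I laid the orange-label bottle on the blue-railed rest and released it, then regrasped it and lowered it into the upper end of the lane. It rolled down against the amber bottle with its spout towards the striped wall, and I handed the job in at about 21 s with the arm clear; no verdict was returned.

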